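Turn a vessel head plate over in the flip fixture

ROBOT

A 6-joint arm with a two-finger parallel gripper is mounted at the origin on the work surface. World frame = base frame: x ahead of the robot, y to its left, z up, the work surface at z = 0. Lengths are in mm, angles in degrees, forces in N, time in s.
With the tool pointing down it reaches from about 350 to 850 mm from the base axis. Payload 8.1 kg.
Tool frame: the origin (TCP) lies on the centre line of the jaws, within the pads' length; the fingertips stand 19 mm ahead of it and the grasp point (between the pads) is the TCP; z points along the fingers, y is the direction in which the jaws open and shut (so a half turn about z gives the same grasp; the last joint's range is limited). The gripper opens to 85 mm and grips with 20 to 120 N. Pads are 22 mm wide; open, the fingers measure 114 mm over their backs; the gripper's body (76 mm by 85 mm) begins 54 mm behind the grasp point. The pads swing forward as they close: fully open they stand 13 mm farther back than shut.
Start: joints at [-69.695, 7.471, 85.268, -0, 87.261, -4.893], TCP at [255.475, -542.898, 250.292] pointing down, gripper open.
Joint ranges: [-169.43, 169.43], [-51.17, 129.36], [1.28, 143.12], [-76.62, 256.62], [0, 156.53], [-152.29, 152.29]. Speed limits (degrees/s): [136.94, 136.94, 159.86, 180, 180, 180].

INTERFACE

Orientations are given as [roll, pitch, yaw] about the fixed x, y, z axes, in that order (R = Rz(yaw) Ry(pitch) Rx(roll)).
In Python, from bench import r, viewer gives the robot as it stands.
- The arm moves only by the tool carry_out, never from a script. Its argument "commands" is a list that holds one entry, the list of rows, each a list of 7 numbers: the finger opening in mm, from 0 to 85.4, then the shift along the tool's x, y, z in mm, then the turn, a rotation vector about the tool's x, y, z in degrees. A call has 1 to 5 rows; each row is the pose to reach, as a shift and turn from the pose commanded when the call began, along the tool's axes at that moment; what a row does not reach only later rows make up. A row lasts 1/8 s, in which the tool goes at most 62.5 mm and 10.7 degrees, less where a joint would pass 70% of its speed; a pose out of reach is approached as far as the arm can. A call with a gripper value outside its range is refused whole. The fingers move at their own pace and stop on an object; "grip_force" is the grip in N (left out, the last holds). Time passes only in rows, so rows that repeat a pose let the fingers close. It gives the time, the measured TCP pose, the force and the opening at its end, in the units of the state.
- r.sense(): the state, without advancing time (a new reading comes with each control period).
- viewer.snapshot(name): name is "side" or "top"; returns the picture (420x560x3 uint8, red, green, blue); there is no depth.
- viewer.calibration(name): a dict with "camera_matrix" (3x3 intrinsics, pixels), "rvec" (rotation vector, rad) and "tvec" (3), from world to camera coordinates, as OpenCV has them. Camera axes: x right, y down, z forward; pixel columns grow to the right and rows downward; lengths in mm; the calibration is good to about 2 mm. A picture is of the moment at which its call begins. calibration takes no time and is no camera call.
- r.hand_in(): hands the job in, once; it reports no verdict.
The state is a dict: "time": time; "joint_pos": joint angles; "qd": joint speeds; "joint_efforts": joint torques, N m; "tool_pos": TCP position; "tcp_rot": TCP orientation; "ft_force": force on the tool from outside, world axes, zero at the start; "wrist_torque": the same for the moment, N m; "finger_gap": finger opening in mm.
Only numpy, scipy, OpenCV 4.12 (cv2) and the standard library are available. Lean on these libraries where they do the work, as an engineer would, in place of code of your own. Each camera call takes 0.05 s, during which the arm holds its last target. There are 200 camera calls.

TASK

The large steel vessel head plate with one thick stub in its middle has to be turned upside down for work on its underside. Set it stub-up in the pocket of the hinged flipper plate and let go of it, then take the flipper by its bar handle and swing it all the way over, so that the head plate drops stub-down into the nest on the other side. Leave the flipper lying folded over the nest, and let go.

Things in the scene. Friction and masses are not known exactly. Their poses are not given: they have to be found in the camera images.
- head_plate: Round steel plate, 84 mm across, 8 mm thick, one plain round stub 22 mm in diameter rising 32 mm from the middle of its top (40 mm tall in all), 0.25 to 0.55 kg; lies stub-up on the bench left or right of the fixture. Three other round plates are not it: one is 58 mm across, one has no stub, one has three thin stubs. Origin: centre of the underside; z along the stub.
- pocket (a point): Centre of the pocket floor in the hinged flipper, turning with it; 48 mm above the bench at first. 102 mm square, 60 mm window, walls 10 mm high; at the hinge 14, and 26 over the middle 40 mm. x along the hinge, y away from it, z out of the pocket. Hinge axis 69 mm off in -y, 8 in +z; lightly damped, half a turn (positive about x) to its stop. Past vertical the plate tips out ahead of the flipper.
- handle (a point): Middle of the flipper's handle: round steel bar 10 mm thick, 94 mm long, parallel to the hinge (x), held by arms 45 mm either side of the middle, its axis 50 mm clear of the flipper's edge. 176 mm from the hinge axis and level with it, 56 mm above the bench at first and when folded over. Turns with the 0.3 kg flipper, axes as the pocket's; the bar can turn between fingertips kept upright.
- nest (a point): Middle of the nest on the fixed fixture, across the hinge, at the top of its two support rails, 45 mm above the bench. 104 mm between side walls (8 mm above rails), open to the hinge, end wall 52 mm off in -y, 52 mm slot between the rails for the stub, 39 mm deep. x along the hinge, y towards it, z up; hinge axis 69 mm off in +y, 11 up. The plate lying stub-down has its origin 8 mm above.
Not all that is in view belongs to the job. Leave any purple or turquoise look-alike of the head_plate alone.

How it is judged (in metres and radians):
On the way:
1. the head plate lies stub-up in the flipper's pocket, flat on its floor and let go, with the flipper still unturned (x of head_plate in the frame of pocket between -0.015 and 0.015 m and y of head_plate in the frame of pocket between -0.015 and 0.015 m and z of head_plate in the frame of pocket below 0.004 m and angle between each of head_plate, pocket's own z axis and vertical below 0.1 rad and contact force between the fingers and head_plate below 0.1 N), for 0.2 s.
At the end, for the whole second after the job is handed in: The head plate lies stub-down at rest in the nest: centred within 15 mm along and across, flat within 10 degrees, on the rails within 4 mm; the flipper is folded over it, within 10 degrees of its stop (x of head_plate in the frame of nest between -0.015 and 0.015 m and y of head_plate in the frame of nest between -0.015 and 0.015 m and z of head_plate in the frame of nest between 0.004 and 0.012 m and angle between each of head_plate, pocket's own z axis and vertical above 2.97 rad and linear speed of head_plate below 0.02 m/s); the robot touches nothing.
It also fails if it takes over 61 s, if anything falls off the work surface, if the arm or the gripper's body presses on something with over 40 N, if the wrist force passes 120 N, or if a joint passes its speed limit or range.

## Working session

There is one attempt and no reset: what is moved stays moved. The work goes in short steps, Python scripts to look and compute and a tool call to move; the robot and the scene stay as the last step left them, time stands still between calls to the robot, and variables do not carry over. Pictures are saved under pics/ and viewed, about 8 in all and at most 12, crops included, and the job is handed in when it is done.

Besides the shell and the picture viewer there is one more tool, called after "Request:" by a JSON object that holds its "fn" and its "kwargs". carry_out: Moves the arm, as the interface text tells. Its arguments: {"type":"object","properties":{"commands":{"type":"array","items":{"type":"array","items":{"type":"array","items":{"type":"number"}}}},"grip_force":{"type":"number"}},"required":["commands"]}

```bash
ls; mkdir -p pics
python3 - <<'E'
from bench import r, viewer
import cv2, numpy as np
for n in ("side","top"):
    im=viewer.snapshot(n); cv2.imwrite(f"pics/{n}0.png",cv2.resize(im[:,:,::-1],(800,600),interpolation=cv2.INTER_CUBIC))
    np.save(f"pics/{n}0.npy",im)
    c=viewer.calibration(n); R=cv2.Rodrigues(np.array(c["rvec"]))[0]
    print(n,np.round(c["camera_matrix"],1).tolist(),np.round(-R.T@np.array(c["tvec"]).ravel()),np.round(R,2).tolist())
print(r.sense())
E
```

```text
pics
side [[469.2, 0.0, 283.1], [0.0, 469.2, 196.6], [0.0, 0.0, 1.0]] [-79. 843. 655.] [[-0.8, -0.6, -0.02], [-0.28, 0.41, -0.87], [0.53, -0.69, -0.49]]
top [[389.2, 0.0, 279.4], [0.0, 389.2, 212.9], [0.0, 0.0, 1.0]] [ 462.   55. 1199.] [[0.01, -1.0, 0.01], [-1.0, -0.01, -0.07], [0.07, -0.01, -1.0]]
{'time': 0.1, 'joint_pos': array([-6.96953747e+01,  7.51289162e+00,  8.53249594e+01, -1.66470975e-03,
        8.72608655e+01, -4.89374724e+00]), 'qd': array([-0.1206999 , -0.09451636, -0.09942561,  0.04282095,  0.0236302 ,
        0.05782365]), 'joint_efforts': array([ 1.47664043e-03, -5.70951068e+01, -5.01942408e+01, -1.70238691e-04,
        8.16840300e-03, -7.01704789e-05]), 'tool_pos': array([ 255.29120761, -542.45394823,  249.30889603]), 'tcp_rot': array([-1.79901502e+02, -6.76471552e-03,  2.51984477e+01]), 'ft_force': array([-0.19851021,  0.07921957,  0.22058951]), 'wrist_torque': array([ 0.02391825, -0.0337935 ,  0.0113672 ]), 'finger_gap': 85.5902699113379}
```

View pics/top0.png

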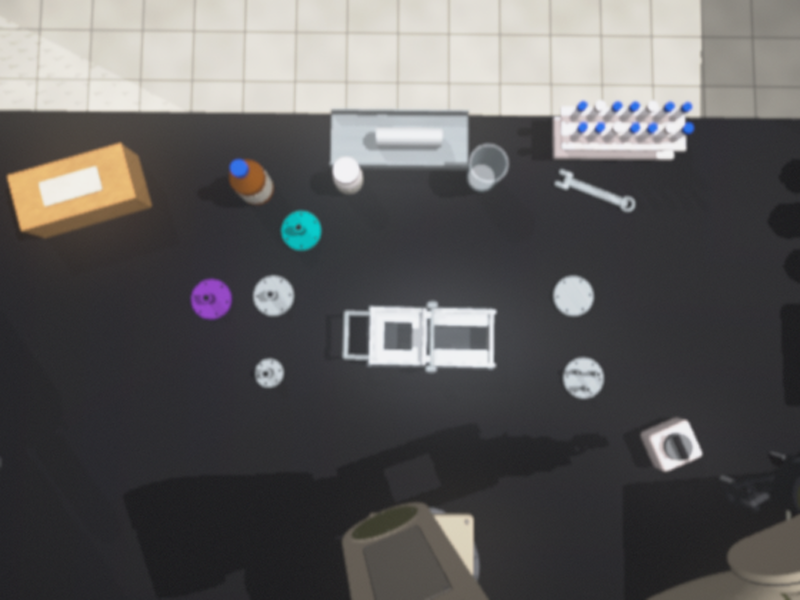

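View pics/side0.png

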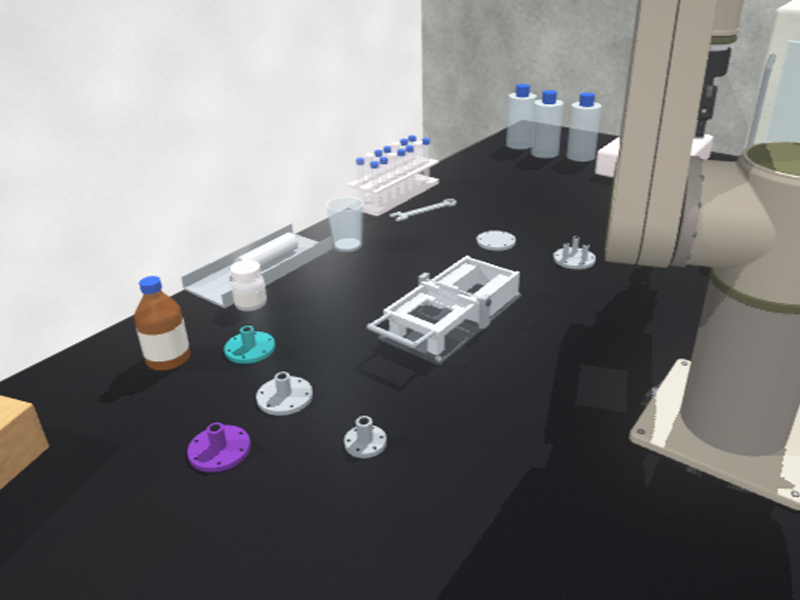

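The top view shows four steel plates, in 800x600 pixels. (273,296) is large with one thick stub. (269,373) is also single-stubbed but small, (573,296) has no stub and (583,378) has three stubs. The one at (273,296) fits the description. The flipper's handle is at (345,335) to the left (+y) and the nest is to the right. I'll confirm in an enlarged crop.

Run:
```python
import cv2, numpy as np
t=np.load("pics/top0.npy")[:,:,::-1]; s=np.load("pics/side0.npy")[:,:,::-1]
a=cv2.resize(t[185:280,160:360],(800,380),interpolation=cv2.INTER_CUBIC)  # x4 from (160,185)
cv2.imwrite("pics/crop_t.png",a)
b=cv2.resize(s[170:300,170:370],(800,520),interpolation=cv2.INTER_CUBIC)  # x4 from (170,170)
cv2.imwrite("pics/crop_s.png",b)
```

```text
(no output)
```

View pics/crop_t.png

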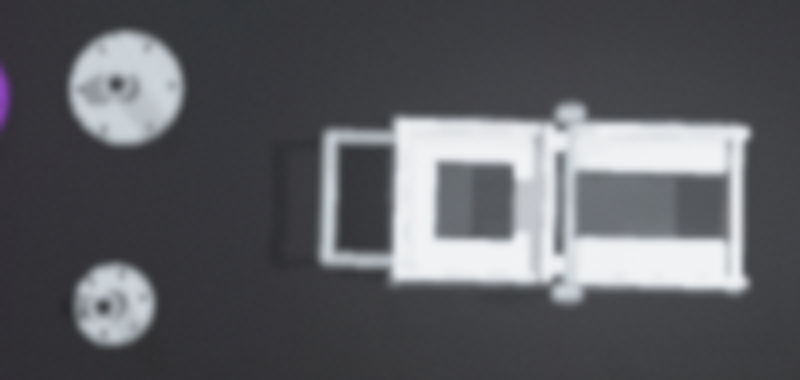

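View pics/crop_s.png

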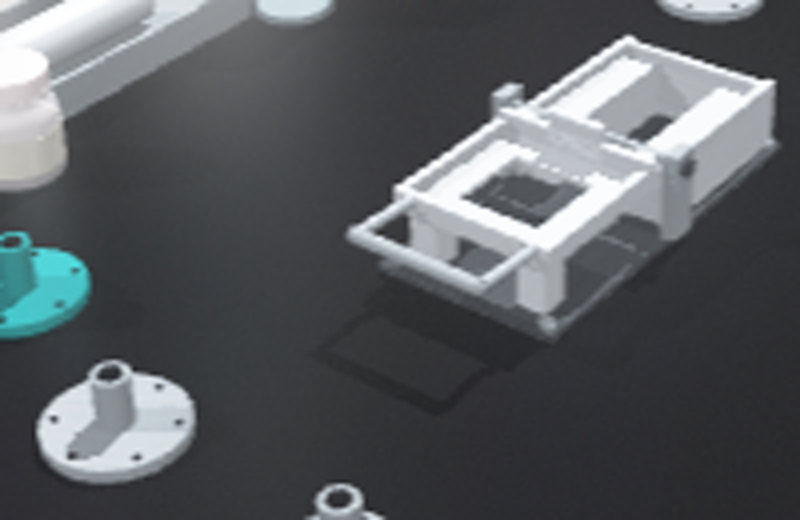

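The top crop confirms the target: a disc centred at (126,87), 58 px in radius, with one stub at (116,84), and clearly larger than the one at (114,305). The handle bar runs from (329,133) to (326,264). The hinge pins are at (571,112) and (566,293). In the side crop the stub top is at (110,372) and the bar ends are at (355,235) and (482,285).

```bash
cat > h.py <<'E'
import numpy as np, cv2
from bench import r, viewer
def ray(cam,p):
    c=viewer.calibration(cam); R=cv2.Rodrigues(np.array(c["rvec"],float))[0]; t=np.array(c["tvec"],float).ravel()
    u=cv2.undistortPoints(np.array([[p]],float),np.array(c["camera_matrix"]),None).ravel()
    return -R.T@t, R.T@np.array([*u,1])
def at(cam,p,z):
    o,d=ray(cam,p); return o+d*(z-o[2])/d[2]
E
python3 - <<'E'
from h import *
T=lambda x,y:((x+.5)/4-.5+160,(y+.5)/4-.5+185)
S=lambda x,y:((x+.5)/4-.5+170,(y+.5)/4-.5+170)
np.set_printoptions(precision=1,suppress=True)
for n,p,z in [("disc",(126,87),8),("discL",(68,87),8),("discR",(185,87),8),("stubtop",(116,84),40),("h1",(329,133),56),("h2",(326,264),56),("hinge1",(571,112),60),("hinge2",(566,293),60),("winL1",(436,161),48),("winL2",(435,240),48),("flipL1",(395,120),58),("flipL2",(392,283),58),("nestend1",(745,132),53),("nestend2",(739,285),53)]:
    print(n,at("top",T(*p),z))
for n,p,z in [("stubtop",(110,372),40),("disc",(116,425),8),("h1",(355,235),56),("h2",(482,285),56)]:
    print("S",n,at("side",S(*p),z))
E
```

```text
disc [566.7 317.6   8. ]
discL [566.3 362.    8. ]
discR [567.  272.4   8. ]
stubtop [566.1 318.   40. ]
h1 [529.7 157.3  56. ]
h2 [433.8 158.1  56. ]
hinge1 [546.3 -20.4  60. ]
hinge2 [414.1 -17.1  60. ]
winL1 [510.   78.6  48. ]
winL2 [451.8  78.8  48. ]
flipL1 [539.5 108.8  58. ]
flipL2 [420.4 109.7  58. ]
nestend1 [ 533.  -149.4   53. ]
nestend2 [ 420.5 -144.5   53. ]
S stubtop [567.3 315.6  40. ]
S disc [563.9 319.5   8. ]
S h1 [527.8 154.9  56. ]
S h2 [437.2 153.7  56. ]
```

The measurements agree: the plate is at about (566.5, 317, 0), the pocket at about (481, 49, 48), the handle at about (482, 156, 56) and the hinge at y of about -20. The yaw is about -1°. I'll move above the plate now.

Request:
{"fn": "carry_out", "kwargs": {"commands": [[[50,648,-646,50,0,0,-65],[50,648,-646,50,0,0,-65],[50,648,-646,50,0,0,-65],[50,648,-646,50,0,0,-65],[50,648,-646,50,0,0,-65]]]}}

```text
time: 0.72
tool_pos: [361.8, -247.5, 232.8]
tcp_rot: [-180.0, -0.0, 79.2]
ft_force: [1.1, -0.5, 0.7]
finger_gap: 50.2
```

```bash
cat >> h.py <<'E'
from scipy.spatial.transform import Rotation as Ro
def go(x,y,z,yaw):
    s=r.sense(); R=Ro.from_euler("xyz",s["tcp_rot"],degrees=True); T=Ro.from_euler("xyz",[180,0,yaw],degrees=True)
    print(round(s["time"],2),np.round(s["tool_pos"],1),np.round(s["tcp_rot"],1),np.round(s["ft_force"],1),round(s["finger_gap"],1))
    print("->",np.round(R.inv().apply(np.array([x,y,z])-s["tool_pos"]),1),np.round((R.inv()*T).as_rotvec(True),1))
E
python3 -c "
from h import *
go(566.5,317,200,90)"
```

```text
0.72 [ 361.8 -247.5  232.8] [-180.    -0.    79.2] [ 1.1 -0.5  0.7] 50.2
-> [592.8  95.7  32.9] [ -0.   -0.  -10.8]
```

Request:
{"fn": "carry_out", "kwargs": {"commands": [[[50,593,96,33,0,0,-11],[50,593,96,33,0,0,-11],[50,593,96,33,0,0,-11],[50,593,96,33,0,0,-11],[50,593,96,33,0,0,-11]]]}}

```text
time: 1.35
tool_pos: [470.0, 45.3, 215.9]
tcp_rot: [180.0, 0.0, 89.9]
ft_force: [1.6, -1.2, 0.6]
finger_gap: 50.0
```

```bash
python3 -c "
from h import *
go(566.5,317,120,90)"
```

```text
1.35 [470.   45.3 215.9] [180.    0.   89.9] [ 1.6 -1.2  0.6] 50.0
-> [271.9  96.1  95.9] [ 0.   0.  -0.1]
```

Request:
{"fn": "carry_out", "kwargs": {"commands": [[[50,272,96,90,0,0,0],[50,272,96,90,0,0,0],[50,272,96,90,0,0,0],[50,272,96,90,0,0,0],[50,272,96,90,0,0,0]]]}}

```text
time: 1.98
tool_pos: [566.0, 317.2, 124.5]
tcp_rot: [-179.9, 0.0, 90.0]
ft_force: [-0.4, -0.6, 1.3]
finger_gap: 49.7
```

Request:
{"fn": "carry_out", "kwargs": {"commands": [[[50,0,0,0,0,0,0],[50,0,0,0,0,0,0]]]}}

```text
time: 2.22
tool_pos: [565.7, 314.8, 125.4]
tcp_rot: [-179.9, 0.1, 89.9]
ft_force: [0.1, -0.6, 0.3]
finger_gap: 50.1
```

Run:
```python
from h import *
go(566.5,317,33,90)
a=viewer.snapshot("top")[:,:,::-1]; b=viewer.snapshot("side")[:,:,::-1]
a=cv2.resize(a[170:270,140:260],(480,400),interpolation=cv2.INTER_CUBIC)
b=cv2.resize(b[220:320,150:230],(320,400),interpolation=cv2.INTER_CUBIC)
cv2.imwrite("pics/p5.png",np.hstack([a,b]))
```

```text
2.23 [565.7 314.8 125.4] [-1.799e+02  1.000e-01  8.990e+01] [ 0.1 -0.6  0.3] 50.1
-> [ 2.3  0.9 92.4] [-0.1  0.1 -0.1]
```

View pics/p5.png

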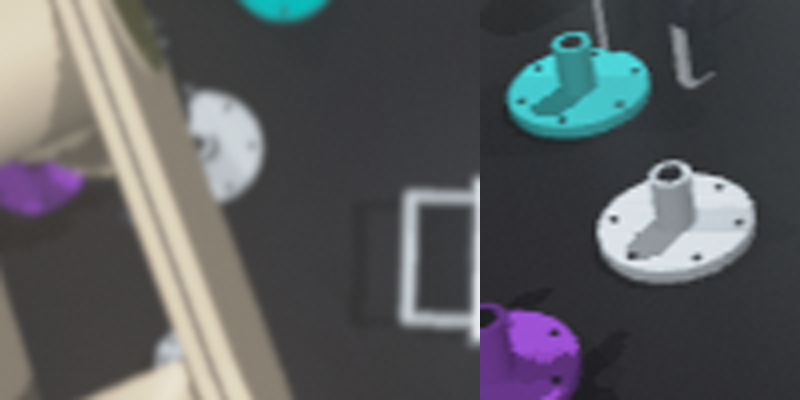

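The picture shows the grey target plate with its stub under the gripper, and the look-alikes well clear. I'll descend and grip.

Request:
{"fn": "carry_out", "kwargs": {"commands": [[[50,2,1,40,0,0,0],[50,2,1,70,0,0,0],[50,2,1,85,0,0,0],[50,2,1,92,0,0,0],[50,2,1,92,0,0,0]]]}}

```text
time: 2.95
tool_pos: [567.7, 316.9, 34.9]
tcp_rot: [179.9, -0.0, 89.9]
ft_force: [0.1, -1.0, -0.1]
finger_gap: 50.2
```

Request:
{"fn": "carry_out", "kwargs": {"commands": [[[15,0,0,0,0,0,0],[15,0,0,0,0,0,0],[15,0,0,0,0,0,0],[15,0,0,0,0,0,0],[15,0,0,0,0,0,0]]], "grip_force": 60}}

```text
time: 3.58
tool_pos: [568.0, 317.5, 35.7]
tcp_rot: [179.9, -0.1, 89.9]
ft_force: [-1.9, -0.8, 6.0]
finger_gap: 20.2
```

Run:
```python
from h import *
go(481,49,33+48+60,89)
```

```text
3.58 [568.  317.5  35.7] [ 1.799e+02 -1.000e-01  8.990e+01] [-1.9 -0.8  6. ] 20.2
-> [-268.6  -86.4 -105.6] [ 0.1 -0.1  0.9]
```

Request:
{"fn": "carry_out", "kwargs": {"commands": [[[15,0,0,-20,0,0,0],[15,0,0,-60,0,0,0],[15,0,0,-110,0,0,0],[15,0,0,-110,0,0,0],[15,0,0,-110,0,0,0]]]}}

```text
time: 4.2
tool_pos: [566.7, 316.9, 143.6]
tcp_rot: [-180.0, 0.0, 89.9]
ft_force: [-0.3, -0.0, -5.8]
finger_gap: 19.8
```

Run:
```python
from h import *
go(481,49,33+48+60,89)
b=viewer.snapshot("side")[:,:,::-1]
cv2.imwrite("pics/p6.png",cv2.resize(b[150:330,120:300],(600,600),interpolation=cv2.INTER_CUBIC))
```

```text
4.2 [566.7 316.9 143.6] [-180.     0.    89.9] [-0.3 -0.  -5.8] 19.8
-> [-268.   -85.4    2.8] [-0.   0.   0.9]
```

View pics/p6.png

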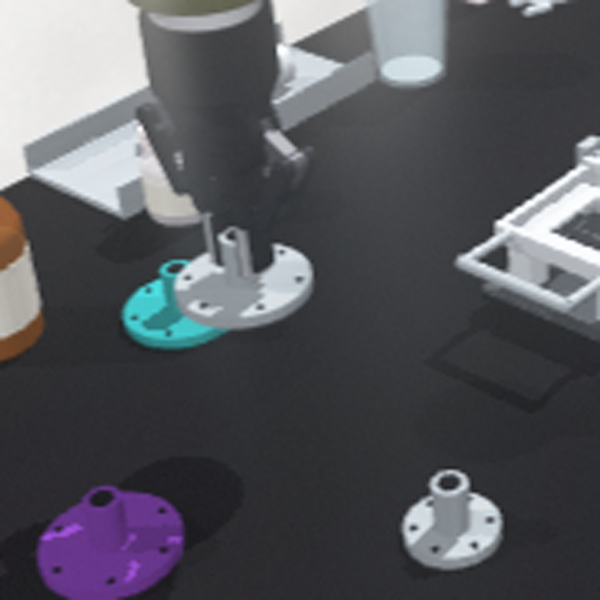

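The plate is lifted and level, with its disc centre at crop (243,285). I'll check its offset from the TCP while moving over the pocket.

Run:
```python
from h import *
P=lambda x,y:(120+x*.3,150+y*.3)
print("disc",at("side",P(243,283),116), "stubtop",at("side",P(231,233),148))
```

```text
disc [562.84598879 319.88353604 116.        ] stubtop [571.11129931 316.84215068 148.        ]
```

Request:
{"fn": "carry_out", "kwargs": {"commands": [[[15,-150,-50,0,0,0,1],[15,-268,-85,0,0,0,1],[15,-268,-85,0,0,0,1],[15,-268,-85,0,0,0,1],[15,-268,-85,0,0,0,1]]]}}

```text
time: 4.88
tool_pos: [478.9, 46.7, 141.5]
tcp_rot: [-179.7, 0.0, 88.8]
ft_force: [0.2, 0.2, -5.0]
finger_gap: 19.7
```

Request:
{"fn": "carry_out", "kwargs": {"commands": [[[15,-268,-85,0,0,0,1]]]}}

```text
time: 5.0
tool_pos: [460.1, -10.4, 142.2]
tcp_rot: [-179.8, -0.0, 88.0]
ft_force: [0.4, -1.9, -4.0]
finger_gap: 20.1
```

That last row was a mistake: shifts restart with each call, so it overshot. It did so at a safe height, and I'm going back now. The plate is centred on the TCP to within about 3 mm.

```bash
python3 -c "
from h import *
go(481,49,141,89)"
```

```text
5.0 [460.1 -10.4 142.2] [-179.8   -0.    88. ] [ 0.4 -1.9 -4. ] 20.1
-> [60.1 18.8  1.1] [-0.2 -0.  -1. ]
```

Request:
{"fn": "carry_out", "kwargs": {"commands": [[[15,60,19,0,0,0,-1],[15,60,19,0,0,0,-1],[15,60,19,0,0,0,-1],[15,60,19,0,0,0,-1],[15,60,19,0,0,0,-1]]]}}

```text
time: 5.62
tool_pos: [482.5, 49.5, 143.7]
tcp_rot: [-180.0, 0.0, 89.0]
ft_force: [0.3, 0.1, -4.5]
finger_gap: 20.0
```

Run:
```python
from h import *
go(481,49,98,89)
b=viewer.snapshot("side")[:,:,::-1]
cv2.imwrite("pics/p7.png",cv2.resize(b[150:300,230:380],(600,600),interpolation=cv2.INTER_CUBIC))
```

```text
5.62 [482.5  49.5 143.7] [-180.    0.   89.] [ 0.3  0.1 -4.5] 20.0
-> [-0.5 -1.5 45.7] [-0.  0. -0.]
```

View pics/p7.png

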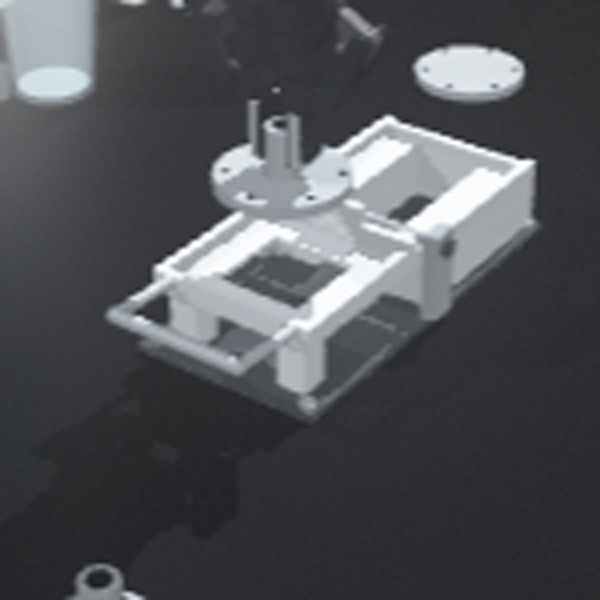

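The plate hangs level above the pocket, with its disc at (283,180). I'll lower it.

Request:
{"fn": "carry_out", "kwargs": {"commands": [[[15,0,-1,25,0,0,0],[15,0,-1,42,0,0,0],[15,0,-1,50,0,0,0],[15,0,-1,55,0,0,0],[15,0,-1,57,0,0,0]]]}}

```text
time: 6.3
tool_pos: [482.2, 49.3, 87.3]
tcp_rot: [180.0, 0.0, 88.9]
ft_force: [1.0, 0.4, -4.4]
finger_gap: 20.0
```

Request:
{"fn": "carry_out", "kwargs": {"commands": [[[15,0,0,1,0,0,0],[15,0,0,2,0,0,0],[15,0,0,2,0,0,0]]]}}

```text
time: 6.68
tool_pos: [482.1, 49.3, 85.3]
tcp_rot: [180.0, -0.0, 88.9]
ft_force: [0.5, -0.6, -4.3]
finger_gap: 19.9
```

Still hanging on about 4.4 N. I'll lower it a little more.

Request:
{"fn": "carry_out", "kwargs": {"commands": [[[15,0,0,1,0,0,0],[15,0,0,2,0,0,0],[15,0,0,2,0,0,0]]]}}

```text
time: 7.05
tool_pos: [482.2, 49.3, 83.7]
tcp_rot: [180.0, 0.0, 88.9]
ft_force: [-3.4, -1.0, 3.5]
finger_gap: 19.9
```

Request:
{"fn": "carry_out", "kwargs": {"commands": [[[15,0,0,1,0,0,0],[15,0,0,1,0,0,0]]]}}

```text
time: 7.3
tool_pos: [482.2, 49.3, 83.6]
tcp_rot: [180.0, 0.0, 88.9]
ft_force: [-9.3, -0.8, 13.0]
finger_gap: 19.5
```

Contact came at z = 83.6, which puts the plate bottom at the 48 mm floor as expected. I'll open a little, rise and look.

Request:
{"fn": "carry_out", "kwargs": {"commands": [[[50,0,0,0,0,0,0],[50,0,0,0,0,0,0],[50,0,0,-2,0,0,0],[50,0,0,-2,0,0,0]]]}}

```text
time: 7.8
tool_pos: [482.2, 49.2, 84.3]
tcp_rot: [180.0, -0.0, 88.9]
ft_force: [0.1, 1.0, 0.1]
finger_gap: 49.9
```

Request:
{"fn": "carry_out", "kwargs": {"commands": [[[50,0,0,-40,0,0,0],[50,0,0,-90,0,0,0],[50,100,0,-120,0,0,10],[50,110,0,-120,0,0,20],[50,110,0,-120,0,0,30]]]}}

```text
time: 8.43
tool_pos: [484.5, 162.4, 205.7]
tcp_rot: [179.9, -0.2, 58.8]
ft_force: [0.1, -0.8, 0.1]
finger_gap: 50.2
```

Run:
```python
from h import *
go(482,156,160,0)
b=viewer.snapshot("side")[:,:,::-1];a=viewer.snapshot("top")[:,:,::-1]
cv2.imwrite("pics/p8.png",np.hstack([cv2.resize(b[170:270,240:340],(400,400),interpolation=cv2.INTER_CUBIC),cv2.resize(a[190:290,240:340],(400,400),interpolation=cv2.INTER_CUBIC)]))
```

```text
8.43 [484.5 162.4 205.7] [179.9  -0.2  58.8] [ 0.1 -0.8  0.1] 50.2
-> [-6.9  1.1 45.6] [-0.  -0.2 58.8]
```

View pics/p8.png

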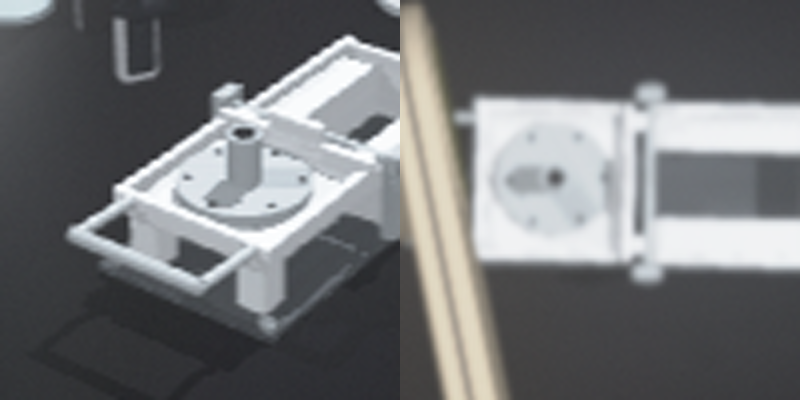

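The plate lies flat and centred in the pocket, in both the side crop (243,185) and the top crop (555,178). Next I turn the tool to yaw -1 and go over the handle.

Request:
{"fn": "carry_out", "kwargs": {"commands": [[[36,-7,1,0,0,0,10],[36,-7,1,0,0,0,20],[36,-7,1,0,0,0,30],[36,-7,1,20,0,0,40],[36,-7,1,46,0,0,50]]]}}

```text
time: 9.15
tool_pos: [481.9, 152.0, 158.0]
tcp_rot: [180.0, -0.1, 8.8]
ft_force: [-0.5, -0.6, -0.1]
finger_gap: 35.8
```

Request:
{"fn": "carry_out", "kwargs": {"commands": [[[36,0,0,0,0,0,10],[36,0,0,0,0,0,10]]]}}

```text
time: 9.4
tool_pos: [481.0, 152.0, 157.5]
tcp_rot: [180.0, 0.1, -0.9]
ft_force: [0.2, 0.0, 0.4]
finger_gap: 36.2
```

```bash
python3 -c "
from h import *
go(482,156,60,-1)"
```

```text
9.4 [481.  152.  157.5] [ 1.8e+02  1.0e-01 -9.0e-01] [0.2 0.  0.4] 36.2
-> [ 1.  -4.1 97.5] [0.  0.1 0.1]
```

Request:
{"fn": "carry_out", "kwargs": {"commands": [[[36,1,-4,45,0,0,0],[36,1,-4,75,0,0,0],[36,1,-4,90,0,0,0],[36,1,-4,96,0,0,0],[36,1,-4,96,0,0,0]]]}}

```text
time: 10.02
tool_pos: [483.0, 156.7, 62.8]
tcp_rot: [-180.0, -0.1, -1.0]
ft_force: [-0.8, 0.4, 0.2]
finger_gap: 36.1
```

Request:
{"fn": "carry_out", "kwargs": {"commands": [[[2,0,0,0,0,0,0],[2,0,0,0,0,0,0],[2,0,0,0,0,0,0],[2,0,0,0,0,0,0],[2,0,0,0,0,0,0]]], "grip_force": 30}}

```text
time: 10.65
tool_pos: [483.4, 157.5, 63.4]
tcp_rot: [-179.9, -0.1, -1.1]
ft_force: [-1.1, 5.1, 6.3]
finger_gap: 8.8
```

```bash
python3 -c "
from h import *
go(482,156,60,-1)"
```

```text
10.65 [483.4 157.5  63.4] [-1.799e+02 -1.000e-01 -1.100e+00] [-1.1  5.1  6.3] 8.8
-> [-1.4  1.6  3.4] [-0.1 -0.1 -0.1]
```

The bar is gripped. The next swing step is an arc of radius 176, with tool y = 176(1-cosθ) and tool z = -176 sinθ.

Request:
{"fn": "carry_out", "kwargs": {"commands": [[[2,0,1,-18.5,0,0,0],[2,0,4.5,-39.5,0,0,0],[2,0,11.5,-63,0,0,0],[2,0,22,-85.5,0,0,0],[2,0,35.5,-106,0,0,0]]]}}

```text
time: 11.28
tool_pos: [482.7, 123.4, 170.3]
tcp_rot: [-179.7, -0.2, -1.0]
ft_force: [3.9, 11.7, 2.7]
finger_gap: 8.2
```

Run:
```python
from h import *
go(482,156,60,-1)
P=lambda a:np.array([176*(1-np.cos(np.radians(a))),-176*np.sin(np.radians(a))])
for c in ([37,45,53,60,67,74],[74,82,90,98,106,114],[114,122,130,138,146,154],[154,161,168,174,178,180]):
    for a in c[1:]: print(c[0],a,np.round(P(a)-P(c[0]),1))
```

```text
11.28 [482.7 123.4 170.3] [-179.7   -0.2   -1. ] [ 3.9 11.7  2.7] 8.2
-> [ -1.7 -32.  110.4] [-0.3 -0.2 -0. ]
37 45 [ 16.1 -18.5]
37 53 [ 34.6 -34.6]
37 60 [ 52.6 -46.5]
37 67 [ 71.8 -56.1]
37 74 [ 92.  -63.3]
74 82 [24.  -5.1]
74 90 [48.5 -6.8]
74 98 [73.  -5.1]
74 106 [97.  0.]
74 114 [120.1   8.4]
114 122 [21.7 11.5]
114 130 [41.5 26. ]
114 138 [59.2 43. ]
114 146 [74.3 62.4]
114 154 [86.6 83.6]
154 161 [ 8.2 19.9]
154 168 [14.  40.6]
154 174 [16.8 58.8]
154 178 [17.7 71. ]
154 180 [17.8 77.2]
```

Request:
{"fn": "carry_out", "kwargs": {"commands": [[[2,0,16,-18.5,0,0,0],[2,0,34.5,-34.5,0,0,0],[2,0,52.5,-46.5,0,0,0],[2,0,71.5,-56,0,0,0],[2,0,92,-63.5,0,0,0]]]}}

```text
time: 11.9
tool_pos: [481.3, 29.8, 234.6]
tcp_rot: [-179.9, -0.3, -1.0]
ft_force: [2.3, 0.7, -2.2]
finger_gap: 8.4
```

Request:
{"fn": "carry_out", "kwargs": {"commands": [[[2,0,24,-5,0,0,0],[2,0,48.5,-7,0,0,0],[2,0,73,-5,0,0,0],[2,0,97,0,0,0,0],[2,0,120,8.5,0,0,0]]]}}

```text
time: 12.52
tool_pos: [478.8, -91.9, 224.2]
tcp_rot: [179.9, -0.2, -1.1]
ft_force: [5.4, 1.8, -2.3]
finger_gap: 8.8
```

Request:
{"fn": "carry_out", "kwargs": {"commands": [[[2,0,21.5,11.5,0,0,0],[2,0,41.5,26,0,0,0],[2,0,59,43,0,0,0],[2,0,74.5,62.5,0,0,0],[2,0,86.5,83.5,0,0,0]]]}}

```text
time: 13.15
tool_pos: [476.6, -177.9, 139.0]
tcp_rot: [180.0, -0.1, -1.1]
ft_force: [8.4, 2.8, -1.5]
finger_gap: 8.3
```

Run:
```python
from h import *
go(476.6,-196,62,-1)
b=viewer.snapshot("side")[:,:,::-1]
cv2.imwrite("pics/p9.png",cv2.resize(b[130:280,240:440],(800,600),interpolation=cv2.INTER_CUBIC))
```

```text
13.15 [ 476.6 -177.9  139. ] [ 1.8e+02 -1.0e-01 -1.1e+00] [ 8.4  2.8 -1.5] 8.3
-> [ 0.2 18.1 77. ] [ 0.  -0.1 -0.1]
```

View pics/p9.png

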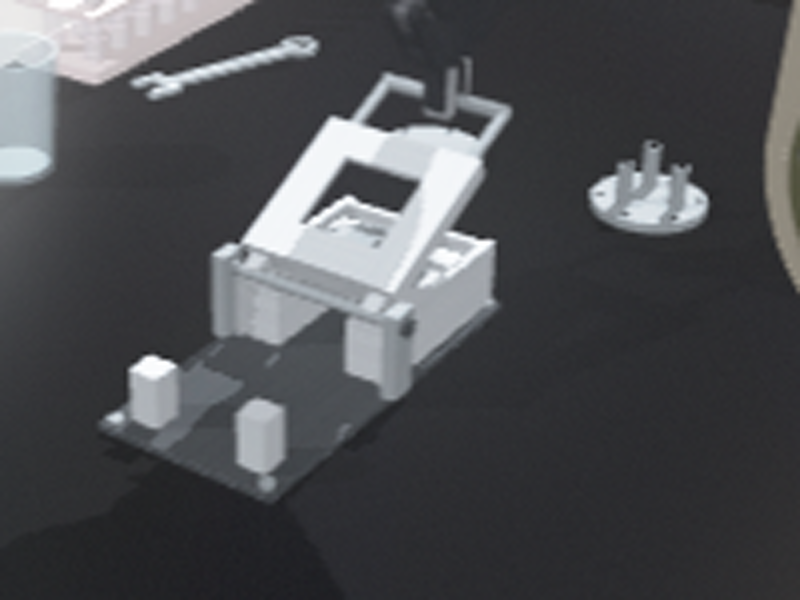

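The side view shows the flipper about 155° over. The disc at (435,140) behind it is the stubless plate on the bench. The head plate has dropped out of the pocket toward the nest. I'll lower gently and watch the force.

Request:
{"fn": "carry_out", "kwargs": {"commands": [[[2,1,5,10,0,0,0],[2,1,8,20,0,0,0],[2,2,11.5,30,0,0,0],[2,2,14,40,0,0,0],[2,2,14,40,0,0,0]]]}}

```text
time: 13.82
tool_pos: [476.4, -191.1, 98.1]
tcp_rot: [-180.0, 0.2, -1.1]
ft_force: [-5.6, -0.6, -0.3]
finger_gap: 8.4
```

Run:
```python
from h import *
go(476.6,-194,63.5,-1)
b=viewer.snapshot("side")[:,:,::-1]
cv2.imwrite("pics/p10.png",cv2.resize(b[150:220,290:370],(800,700)[:1]+(600,),interpolation=cv2.INTER_CUBIC))
```

```text
13.82 [ 476.4 -191.1   98.1] [-180.     0.2   -1.1] [-5.6 -0.6 -0.3] 8.4
-> [ 0.4  2.9 34.6] [-0.   0.2 -0.1]
```

View pics/p10.png

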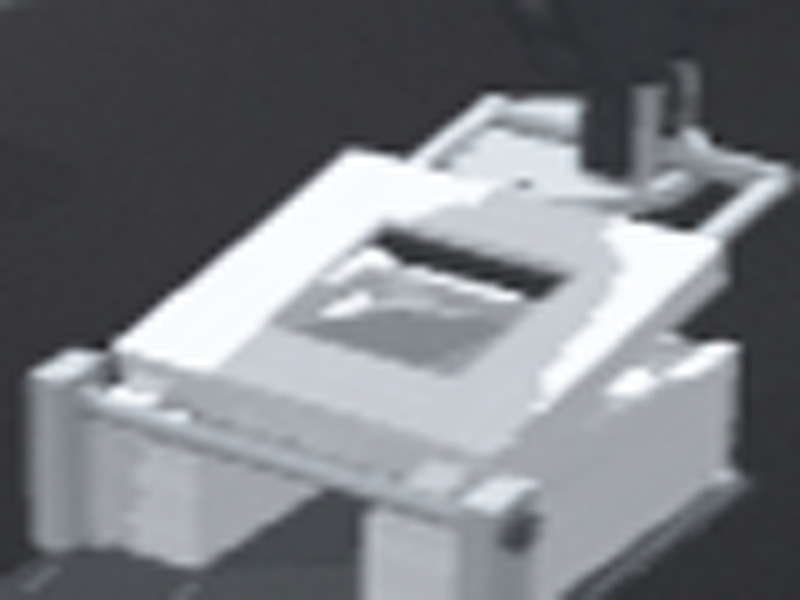

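The head plate's flat underside fills the window at (400,320), so it lies stub-down in the nest. Closing the rest of the way.

Request:
{"fn": "carry_out", "kwargs": {"commands": [[[2,0,1.5,10,0,0,0],[2,0,2.5,18,0,0,0],[2,0,3,26,0,0,0],[2,0,3.5,31,0,0,0],[2,0,3.5,34,0,0,0]]]}}

```text
time: 14.5
tool_pos: [476.7, -194.3, 65.1]
tcp_rot: [-179.9, 0.1, -1.1]
ft_force: [-6.3, -0.1, -0.1]
finger_gap: 8.7
```

Request:
{"fn": "carry_out", "kwargs": {"commands": [[[2,0,0,1,0,0,0],[2,0,0,1,0,0,0]]]}}

```text
time: 14.75
tool_pos: [476.7, -194.3, 64.5]
tcp_rot: [-180.0, 0.1, -1.1]
ft_force: [-8.2, -0.0, 2.9]
finger_gap: 8.4
```

It is at the stop. Release, rise and look.

Request:
{"fn": "carry_out", "kwargs": {"commands": [[[34,0,0,0,0,0,0],[34,0,0,0,0,0,0],[34,0,0,0,0,0,0],[34,0,0,-20,0,0,0],[34,0,0,-50,0,0,0]]]}}

```text
time: 15.38
tool_pos: [477.0, -194.3, 114.2]
tcp_rot: [-179.9, 0.1, -1.1]
ft_force: [0.1, -0.1, -0.1]
finger_gap: 33.9
```

Request:
{"fn": "carry_out", "kwargs": {"commands": [[[34,0,0,-50,0,0,0],[34,-20,60,-100,0,0,0],[34,-40,120,-120,0,0,0],[34,-60,180,-120,0,0,0],[34,-60,180,-120,0,0,0]]]}}

```text
time: 16.0
tool_pos: [413.2, -376.8, 235.6]
tcp_rot: [179.9, -0.1, -1.3]
ft_force: [-0.3, 1.2, -0.5]
finger_gap: 33.9
```

Run:
```python
from h import *
go(476.6,-194,63.5,-1)
b=viewer.snapshot("side")[:,:,::-1];a=viewer.snapshot("top")[:,:,::-1]
cv2.imwrite("pics/p11.png",np.hstack([cv2.resize(b[155:235,285:385],(400,320),interpolation=cv2.INTER_CUBIC),cv2.resize(a[195:275,285:385],(400,320),interpolation=cv2.INTER_CUBIC)]))
```

```text
16.0 [ 413.2 -376.8  235.6] [ 1.799e+02 -1.000e-01 -1.300e+00] [-0.3  1.2 -0.5] 33.9
-> [  59.2 -184.4  171.8] [ 0.1 -0.1 -0.3]
```

View pics/p11.png

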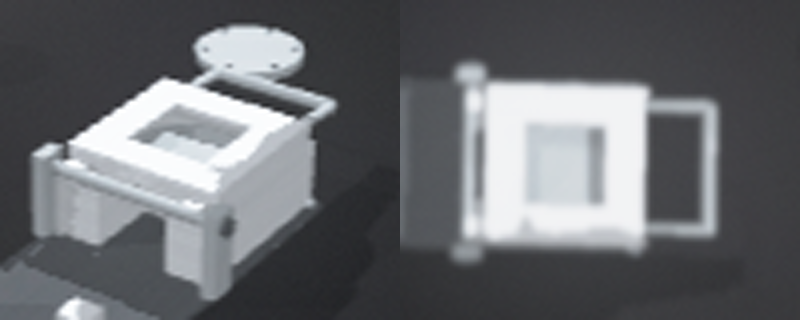

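The flipper is folded over and the nest plate shows through the window. A dark strip runs along the window's right edge at (597,165). I'll use a contrast-stretched crop to tell a shadow from a plate edge.

Run:
```python
from h import *
b=viewer.snapshot("side")[:,:,::-1];a=viewer.snapshot("top")[:,:,::-1]
f=lambda i:cv2.resize(i,(400,400),interpolation=cv2.INTER_CUBIC)
w=a[220:252,311:343]; print(w[16,:,1], w[:,16,1])
cv2.imwrite("pics/p12.png",np.hstack([f(b[172:206,305:357]),f(w)]))
T=lambda x,y:(285+(x-400)/4,195+y/4)
for p in [(525,165),(605,165),(588,165)]: print(at("top",T(*p),72),at("top",T(*p),53))
```

```text
[243 243 243 242 237 221 207 204 208 214 215 216 216 216 216 216 216 217
 217 216 205 179 164 164 181 219 238 242 243 243 243 243] [243 243 243 242 240 231 217 207 204 204 206 210 215 216 216 216 216 216
 217 217 217 217 217 217 217 220 229 238 242 243 241 236]
[477.16119465 -59.94508987  72.        ] [477.40903906 -61.88515922  53.        ]
[ 477.58026617 -117.87804807   72.        ] [ 477.83517474 -120.79467508   53.        ]
[ 477.49118566 -105.56344961   72.        ] [ 477.74459262 -108.27249331   53.        ]
```

View pics/p12.png

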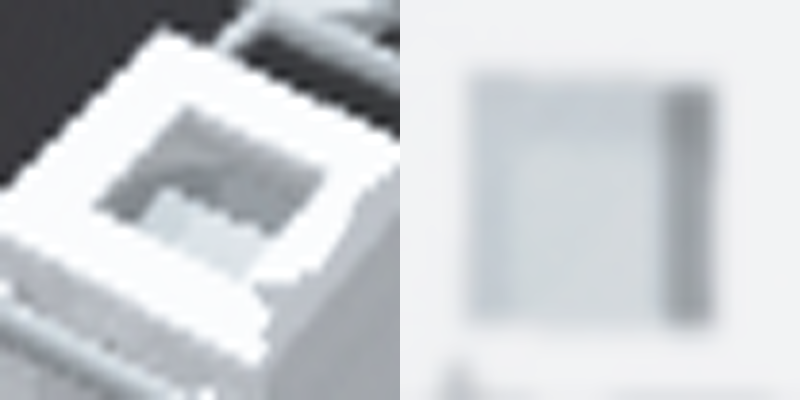

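The strip is straight, not curved like the plate's rim. It matches the shadow that the strong light from -y casts to +y of the stub, so it is the window edge's shadow. No rim arc shows at the two unshaded left corners, so the plate is centred. The flipper came down to within about 0.5° of its stop. I'm handing in.

```bash
python3 -c "
from h import *
print(r.hand_in())"
```

```text
the job is handed in; nothing more can be done
None
```

I set the head plate stub-up in the pocket, let go of it, then swung the flipper all the way over by its handle. The plate dropped into the nest, I let go with the flipper folded over it, and I handed in at about 16 s of the 61 s. `hand_in()` reports no verdict.

- **In the pocket:** contact came at the expected 48 mm floor height. After release the plate looked flat and centred in both views.
- **In the nest:** the plate's flat underside showed through the flipper window. No rim showed at the window's two unshaded corners, which fits it being centred. I could not see the plate directly. I took a dark strip along one side of the window to be a shadow, from its shape and the lighting; I did not measure it.
- **Flipper:** at release the handle was about 1 mm above its expected folded height, roughly 0.5° from the stop. It stayed folded in the pictures taken after I let go.
- **Forces:** readings at the end of each move stayed below about 16 N at the wrist. The gripper was well clear of everything at hand-in.

**Irregularities:**
- One move row overshot at a safe height while carrying the plate, because shifts restart with each call. I corrected it straight away.
- The finger opening read about 1.5–2 mm under the true size on both the stub and the bar. I treated this as a bias in the reading.

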